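# Dip a basket of cover glasses to the third click and hold it

### The job

Hang the wire basket of cover glasses by its wire handle on the hook of the hand dipping lift, above the beaker, and let go of it. Then take the bar knob on top of the lift and turn it clockwise, counting the clicks, to the third stop, so that the basket goes down and hangs free inside the beaker. The knob is sprung and runs back if released: finish while still gripping it at the third stop, so that I can fill the beaker to cover the glasses; leave the beaker standing in its place.

Things in the scene. Friction and masses are not known exactly. Their poses are not given: they have to be found in the camera images.
- basket_grip (a point): Wire basket, 40 mm round, 132 mm high over all, 0.12 kg, loose on the bench. Above its 40 mm high body a rigid wire arch (in the basket's x-z plane, wire 4.4 mm) narrows to a peak on the axis; on it stands a flat grey grip tab, 20 mm wide (x), 8 mm thick (y), 88 to 132 mm above the underside. Point: tab on the axis, 114 mm above the underside, where to grip. z up.
- basket_eye (a point): Point on the basket's axis 78.5 mm above its underside (35.5 mm below basket_grip), just under the arch's peak: here the axis of the hook's rod lies when the basket hangs. The arch is open below: 20 mm wide inside 8 mm lower, 33 mm wide 20 mm lower. The rod passes through along the basket's y axis, either way round. z up.
- hook_saddle (a point): The lift's hook: a level steel rod 7 mm thick running from the column along the lift's +y. Near its end it dips 5 mm into a saddle 10 mm long (this point: rod axis, mid saddle), then turns up: tip 17 mm on along +y, its top 21.5 mm above this point. Hung, basket_eye lies here. Axes: the lift's, z up. At home 186.5 mm above the bench, 160 mm along +y from the knob; drops 20 mm a click.
- knob_grip (a point): Black bar knob, axis vertical, on top of the lift: bar 50 mm long (x here), 14 mm thick (y), 38 mm high, on a notched wheel of 37 mm radius. Point: on the axis, 256 mm above the bench, 10 mm below the bar's top (the lift's highest part), 28 mm above the wheel's face; here to grip. x turns with the bar and at home (joint 0) points as the lift's x.
- lift_knob (a joint): Knob angle, rad: 0 at home (end stop, hook up), growing clockwise seen from above. A sprung roller drops into a notch every 22.5 degrees: clicks at 0.393, 0.785, 1.178 (third) and 1.571; end stop 1.77. Past each notch the resistance steps up, then fades to the next. The return spring overcomes the notches: turning takes 0.05 to 0.45 N m, and the knob runs back to 0 if let go.
- beaker_mouth (a point): Glass beaker, 69 mm wide, 86 mm high, 0.15 kg, loose, upright in a low ring on the lift's white base plate (106 by 232 by 8 mm, long side along the lift's y), right under the hook. Point: centre of its rim, 94 mm above the bench; z up.
- basket: The basket; origin at the centre of its underside, z up.
- lift_hook: The lift's sliding carriage with the hook. Origin: at home the centre of the lift's base plate, on the bench; it goes down with the hook. Axes: the lift's, z up.
- beaker_150: The beaker; origin at the centre of its underside, z up.
Mind the look-alikes: they are no part of the job. What is shaped like the basket but blue or purple is not meant.

How it is judged:
By the outcome, as a careful person would: the job done as asked, in the order asked, and still so for the second after the job is handed in, while the arm keeps its last pose, push and grip.
It also fails if it takes over 53 s, if anything falls off the work surface, if the arm or the gripper's body presses on something with over 40 N, if the wrist force passes 120 N, or if a joint passes its speed limit or range.

### The arm

A 7-joint arm with a two-finger parallel gripper is mounted at the origin on a cart in front of the work surface, level with it; the furniture and walls round the work are solid. World frame = base frame: x ahead of the robot, y to its left, z up, the work surface at z = 0. Lengths are in m, angles in degrees, forces in N, time in s.
With the tool pointing down it reaches from about 0.425 to 0.875 m from the base axis. Payload 4.7 kg.
Tool frame: the origin (TCP) lies midway between the tips of the shut fingers; the grasp point (between the pads) lies 19 mm behind it (env.grip_depth is the distance from the TCP to the grasp point, in m); z points along the fingers, y is the line along which they close (so a half turn about z gives the same grasp; the last joint's range is limited). The gripper opens to 87 mm and grips with 3 to 60 N. Pads are 19 mm wide; open, the fingers measure 117 mm over their backs; the gripper's body (75 mm by 190 mm) begins 51 mm behind the grasp point.
Start: joints at [-69.551, 18.392, -4.016, 83.108, 1.295, 78.541, -3.26], TCP at [0.219, 0.612, 0.223] pointing down, gripper open.
Joint ranges: [-163.93, 163.93], [-17.29, 119.83], [-79.2, 71.16], [3.27, 140.29], [-89.18, 269.18], [5.43, 117.66], [-154.24, 154.24]. Speed limits (degrees/s): [147.25, 147.25, 180, 180, 180, 180, 180].

### API

Orientations are given as [roll, pitch, yaw] about the fixed x, y, z axes, in that order (R = Rz(yaw) Ry(pitch) Rx(roll)).
In Python, from cell import get_obs, optics, env, nets gives the robot as it stands.
- The arm moves only by the shell command python3 -m creep 'ROWS' [FORCE]. ROWS is JSON, a list of rows, each an object of numbers: "wx", "wy", "wz": the turn, a rotation vector about the tool's x, y, z in degrees; "tx", "ty", "tz": the shift along the tool's x, y, z in mm; "gripper": the opening, from -1 (shut) to 1 (fully open). A call has 1 to 5 rows; each row is the pose to reach, as a shift and turn from the pose commanded when the call began, along the tool's axes at that moment; what a row does not reach only later rows make up. A row lasts 1/12 s, in which the tool goes at most 41.7 mm and 7.16 degrees, less where a joint would pass 70% of its speed; a pose out of reach is approached as far as the arm can. A call with a gripper value outside its range is refused whole. The fingers move at their own pace and stop on an object; FORCE is the grip in N (left out, the last holds). Time passes only in rows, so rows that repeat a pose let the fingers close. It gives the time, the measured TCP pose, the force, the opening and the grip force at its end, in the units of the state.
- get_obs(): the state, without advancing time (a new reading comes with each control period).
- optics.read_camera(name): name is "scene" or "top" or "wrist"; returns (picture, depth): 400x640x3 uint8, red, green, blue; 400x640 float32, m along the optical axis (not along the pixel's ray), 0 where there is no reading.
- optics.camera_info(name): a dict with "fovy" (degrees; the focal length in pixels is half the picture's height over the tangent of half this angle, whatever the lens; pixels are square), "cx", "cy" (the principal point, pixels), "R" (3x3) and "t" (3): a world point X has camera coordinates R X + t; the wrist camera has in their place "tool_from_camera" (4x4, takes a point from camera to tool coordinates, whose origin is the TCP and whose axes are the flange's). Camera axes: x right, y down, z forward; pixel columns grow to the right and rows downward; lengths in m; the calibration is good to about 2 mm. A picture is of the moment at which its call begins: read the wrist's pose just before it. camera_info takes no time and is no camera call.
- env.sign_off(): hands the job in; it is judged then, once.
Trained networks look in the newest picture that a camera, given by its name, has taken for a name from the list of things; names that differ only in an ending like _2 or _b are one class to them, and where a whole thing is asked for, a point or a joint stands for the part that bears it (a point fixed in the world has none). Each returns a list of dicts, best first, with "confidence" (0 to 1); they miss things now and then, are a little off and sometimes report something else, mostly with a low value. They report only what shows in the picture. A call takes as long as a camera call. They do not tell look-alikes from the thing itself.
- nets.look_for(query, camera): "point" ([x, y, z] in m, in world coordinates, good to about 4 mm: the middle of the surface that is visible of it).
- nets.place_of(query, camera): "point" ([x, y, z] in m, in world coordinates, good to about 4 mm: a listed point, or the origin of a listed thing).
The state is a dict: "time_s": time; "qpos": joint angles; "joint_velocities": joint speeds; "effort": joint torques, N m; "tool_pos": TCP position; "tool_rot": TCP orientation; "force": force on the tool from outside, world axes, zero at the start; "wrist_torque": the same for the moment, N m; "grip_width": finger opening in m; "grasp_force": force on a finger pad.
Only numpy, scipy, OpenCV 4.12 (cv2) and the standard library are available. Lean on these libraries where they do the work, as an engineer would, in place of code of your own. Each camera call takes 0.05 s, during which the arm holds its last target. There are 200 camera calls.

## Working session

There is one attempt and no reset: what is moved stays moved. The work goes in short steps, Python scripts to look and compute and a shell command to move; the robot and the scene stay as the last step left them, time stands still between calls to the robot, and variables do not carry over. Pictures are saved under pics/ and viewed, at most 10 in all, crops included, and the job is handed in when it is done.

```bash
mkdir -p pics; cat > h.py <<'E'
import numpy as np, cv2
from cell import get_obs, optics, env, nets
from scipy.spatial.transform import Rotation as Ro
def snap(c,fn):
    p,d=optics.read_camera(c); cv2.imwrite('pics/'+fn,p[:,:,::-1]); return p,d
def proj(c,X):
    i=optics.camera_info(c); f=200/np.tan(np.radians(i['fovy']/2)); q=np.array(i['R'])@X+np.array(i['t']); return np.round([i['cx']+f*q[0]/q[2],i['cy']+f*q[1]/q[2]])
def cloud(c,d):
    i=optics.camera_info(c); f=200/np.tan(np.radians(i['fovy']/2))
    v,u=np.mgrid[:400,:640]; P=np.stack([(u-i['cx'])/f*d,(v-i['cy'])/f*d,d],-1)
    if 'R' in i: return (P-np.array(i['t']))@np.array(i['R'])
    o=get_obs(); M=np.array(i['tool_from_camera']); P=P@M[:3,:3].T+M[:3,3]
    return P@Ro.from_euler('xyz',o['tool_rot'],degrees=True).as_matrix().T+o['tool_pos']
E
python3 - <<'E'
from h import *
print(get_obs())
for c in ['scene','top']:
    p,d=snap(c,c+'1.png'); np.save(c+'1.npy',d)
    for q in ['basket_grip','basket','hook_saddle','knob_grip','beaker_mouth','lift_hook','basket_eye']:
        for r in nets.place_of(q,c)[:4]: print(c,q,np.round(r['point'],3),round(r['confidence'],2),proj(c,np.array(r['point'])))
E
```

```text
{'time_s': 0.0, 'qpos': array([-69.55091232,  18.43980829,  -4.01629042,  83.17648693,
         1.29689261,  78.54143002,  -3.26011471]), 'joint_velocities': array([-6.67796251e-02,  7.33773893e-02,  1.09404138e-01, -4.71005334e-02,
        4.57699491e-05,  6.14755911e-02, -1.00519759e-01]), 'effort': array([-1.18628691e-04, -4.91284633e+01, -4.03884770e-01, -3.12529922e+01,
       -6.39070035e-02,  4.36598633e-02,  1.75655318e-04]), 'tool_pos': array([0.21834399, 0.61162332, 0.22143927]), 'tool_rot': array([-1.79887631e+02,  7.48353993e-03,  1.60361688e+02]), 'force': array([ 0.9896542 , -0.399625  ,  0.08551856]), 'wrist_torque': array([-0.0085079 , -0.04695812, -0.02143319]), 'grasp_force': 0.0, 'grip_width': 0.08698784559189494}
scene basket_grip [0.631 0.045 0.116] 0.89 [292. 220.]
scene basket_grip [0.37  0.255 0.113] 0.75 [388. 300.]
scene basket_grip [0.426 0.002 0.11 ] 0.7 [372. 219.]
scene basket_grip [0.448 0.197 0.119] 0.62 [355. 273.]
scene basket [ 0.718  0.276 -0.003] 0.8 [239. 317.]
scene basket [ 0.429 -0.005 -0.004] 0.79 [369. 246.]
scene basket [ 0.371  0.252 -0.00
[... 664 characters left out ...]
] 0.64 [319. 251.]
top basket_grip [0.63  0.046 0.114] 0.48 [302. 183.]
top basket [0.37  0.255 0.   ] 0.74 [240. 266.]
top basket [ 0.716  0.273 -0.001] 0.7 [235. 162.]
top basket [ 0.426  0.001 -0.   ] 0.61 [317. 248.]
top basket [ 0.451  0.203 -0.003] 0.54 [256. 241.]
top hook_saddle [ 0.554 -0.1    0.186] 0.66 [352. 206.]
top knob_grip [ 0.522 -0.259  0.252] 0.72 [414. 216.]
top beaker_mouth [ 0.555 -0.099  0.096] 0.61 [349. 207.]
top lift_hook [ 0.552 -0.098  0.185] 0.52 [352. 207.]
top basket_eye [0.627 0.047 0.081] 0.62 [302. 185.]
top basket_eye [0.446 0.195 0.075] 0.48 [255. 243.]
top basket_eye [0.427 0.    0.078] 0.48 [317. 249.]
top basket_eye [0.714 0.275 0.079] 0.45 [229. 158.]
```

```bash
ls pics
```

```text
scene1.png
top1.png
```

View pics/scene1.png

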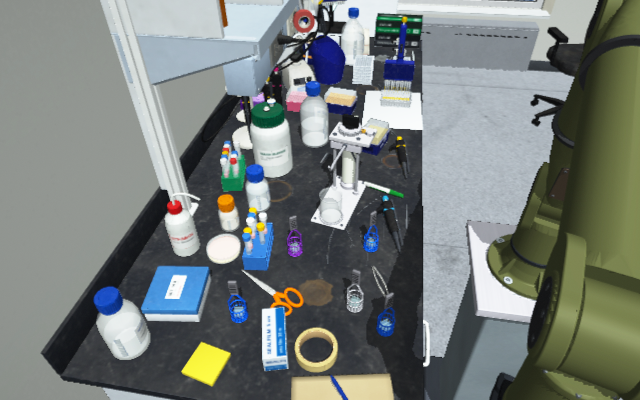

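View pics/top1.png

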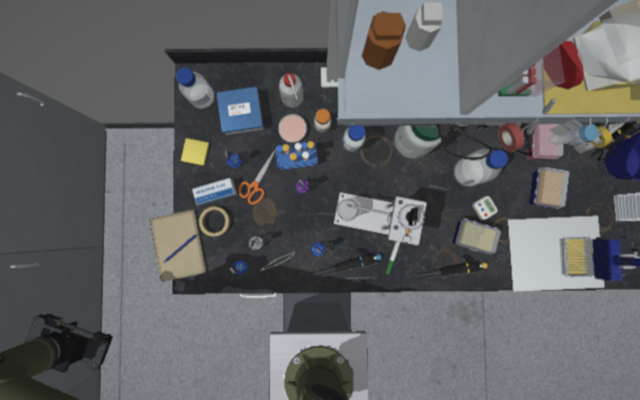

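The steel (grey) basket is at scene px (355,290) / top px (256,241), about (0.449, 0.199). The blue and purple baskets are the look-alikes. The lift is at scene px (345,180), with its y axis heading about 79°. I'll move over the basket and look from near.

```bash
R='x'
python3 -m creep '[{"tx":-153,"ty":-134},{"tx":-153,"ty":-134},{"tx":-153,"ty":-134},{"tx":-153,"ty":-134},{"tx":-153,"ty":-134}]'
python3 -m creep '[{"tx":-153,"ty":-134,"tz":-30},{"tx":-153,"ty":-134,"tz":-30},{"tx":-153,"ty":-134,"tz":-30},{"tx":-153,"ty":-134,"tz":-30},{"tx":-153,"ty":-134,"tz":-30}]'
python3 -m creep '[{"tx":-50,"ty":-43},{"tx":-50,"ty":-43},{"tx":-50,"ty":-43},{"tx":-50,"ty":-43}]'
python3 - <<'E'
from h import *
print(get_obs()['tool_pos'],get_obs()['tool_rot'],get_obs()['qpos'],optics.camera_info('wrist'))
p,d=snap('wrist','w1.png'); np.save('w1.npy',d)
W=cloud('wrist',d); np.save('w1c.npy',W)
for q in ['basket_grip','basket']:
  for r in nets.place_of(q,'wrist')[:3]: print(q,np.round(r['point'],4),r['confidence'])
E
```

```text
[0.2185022  0.61218453 0.2225942 ] [1.79994018e+02 2.16715216e-03 1.60358963e+02] [-69.55211346  18.38948394  -4.01564066  83.10982322   1.29418401
  78.53979784  -3.26139873] {'fovy': 66.65935191570458, 'cx': 322.52537635415507, 'cy': 199.1538544566649, 'tool_from_camera': array([[ 4.15397787e-04, -9.56139848e-01, -2.92910256e-01,
         8.10609619e-02],
       [ 9.99999755e-01,  5.62160200e-04, -4.16871998e-04,
         7.04464351e-04],
       [ 5.63250417e-04, -2.92910011e-01,  9.56139848e-01,
        -1.61534122e-01],
       [ 0.00000000e+00,  0.00000000e+00,  0.00000000e+00,
         1.00000000e+00]])}validation failed for argument at $[0]...
validation failed for argument at $[0]...
validation failed for argument at $[0]...
```

View pics/w1.png

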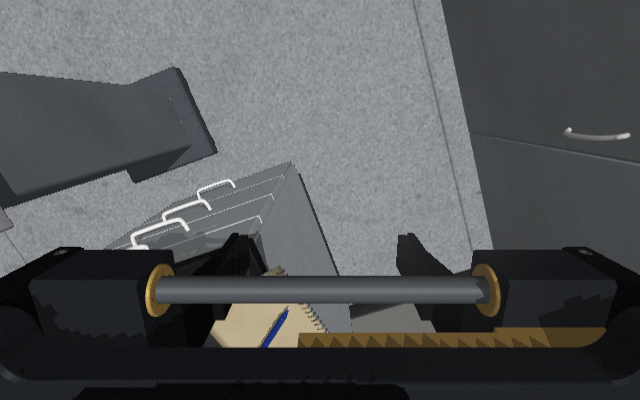

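The wrist view shows only the floor, because the rows were refused. I'll retry with every field written out.

```bash
python3 -m creep '[{"wx":0,"wy":0,"wz":0,"tx":-30,"ty":-27,"tz":0,"gripper":1}]' 
python3 -m creep '[{"wx":0,"wy":0,"wz":0,"tx":-30,"ty":-27,"tz":0,"gripper":1}]' 20; ls; python3 -m creep --help | head -20
```

```text
time_s: 1.03
tool_pos: [0.2308, 0.582, 0.2213]
tool_rot: [179.9, -0.3, 161.0]
force: [-0.7, -0.6, 0.5]
grip_width: 0.0869
grasp_force: 0.0
time_s: 1.12
tool_pos: [0.2549, 0.5419, 0.2217]
tool_rot: [-180.0, -0.1, 160.7]
force: [1.6, -0.9, 0.8]
grip_width: 0.0873
grasp_force: 0.0
h.py
pics
scene1.npy
top1.npy
w1.npy
w1c.npyinvalid input: not JSON, or not a number
```

```bash
python3 -m creep '[{"wx":0,"wy":0,"wz":0,"tx":-30,"ty":-26,"tz":0,"gripper":1},{"wx":0,"wy":0,"wz":0,"tx":-60,"ty":-52,"tz":0,"gripper":1},{"wx":0,"wy":0,"wz":0,"tx":-90,"ty":-78,"tz":0,"gripper":1},{"wx":0,"wy":0,"wz":0,"tx":-120,"ty":-104,"tz":0,"gripper":1},{"wx":0,"wy":0,"wz":0,"tx":-148,"ty":-128,"tz":0,"gripper":1}]' 
python3 -m creep '[{"wx":0,"wy":0,"wz":0,"tx":-30,"ty":-26,"tz":0,"gripper":1},{"wx":0,"wy":0,"wz":0,"tx":-60,"ty":-52,"tz":0,"gripper":1},{"wx":0,"wy":0,"wz":0,"tx":-90,"ty":-78,"tz":0,"gripper":1},{"wx":0,"wy":0,"wz":0,"tx":-120,"ty":-104,"tz":0,"gripper":1},{"wx":0,"wy":0,"wz":0,"tx":-148,"ty":-128,"tz":0,"gripper":1}]' 
python3 -m creep '[{"wx":0,"wy":0,"wz":0,"tx":-30,"ty":0,"tz":0,"gripper":1},{"wx":0,"wy":0,"wz":0,"tx":-30,"ty":0,"tz":0,"gripper":1},{"wx":0,"wy":0,"wz":0,"tx":-30,"ty":0,"tz":0,"gripper":1}]' 
python3 - <<'E'
from h import *
print(get_obs()['tool_pos'],get_obs()['tool_rot'],get_obs()['qpos'])
p,d=snap('wrist','w2.png'); np.save('w1.npy',d)
W=cloud('wrist',d); np.save('w1c.npy',W)
for q in ['basket_grip','basket']:
  for r in nets.place_of(q,'wrist')[:3]: print(q,np.round(r['point'],4),r['confidence'])
E
```

```text
time_s: 1.53
tool_pos: [0.3543, 0.3686, 0.2229]
tool_rot: [180.0, 0.0, 160.3]
force: [0.4, -0.1, -0.1]
grip_width: 0.0871
grasp_force: 0.0
time_s: 1.95
tool_pos: [0.4505, 0.1983, 0.223]
tool_rot: [179.9, 0.0, 160.3]
force: [0.8, 0.5, 0.4]
grip_width: 0.0871
grasp_force: 0.0
time_s: 2.2
tool_pos: [0.4788, 0.1893, 0.2226]
tool_rot: [180.0, 0.0, 160.2]
force: [-1.6, -0.2, -0.7]
grip_width: 0.0874
grasp_force: 0.0
[0.47882289 0.1893366  0.22261674] [1.79990206e+02 8.61990103e-03 1.60159327e+02] [-41.6619845    1.56658656  17.53253937 102.7111215   -0.48788308
  75.782523    46.14345187]
basket_grip [ 0.4259 -0.0018  0.112 ] 0.75
basket_grip [0.4455 0.1985 0.1179] 0.74
basket_grip [0.3707 0.2545 0.1174] 0.7
basket [0.3661 0.251  0.0013] 0.98
basket [ 0.4268 -0.0025 -0.0021] 0.87
basket [ 0.4473  0.1991 -0.0046] 0.64
```

View pics/w2.png

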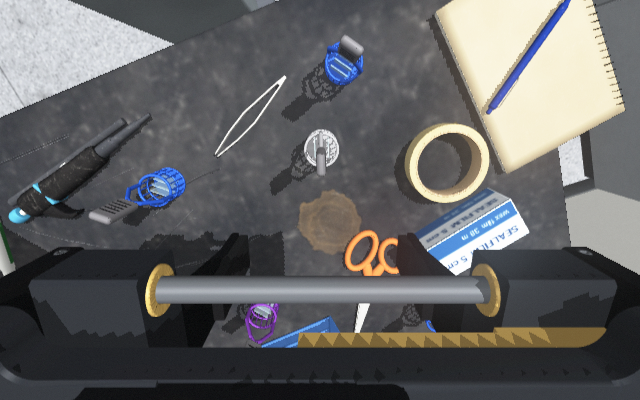

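The steel basket is at px (320,150), with its tab nearly along the tool's x. The blue ones at (345,60) and (160,185) are look-alikes. Next I fit the tab.

```bash
cat >> h.py <<'E'
def tab(W,c,zlo,zhi,r=.03):
    o=get_obs(); m=(np.hypot(W[...,0]-c[0],W[...,1]-c[1])<r)&(W[...,2]>zlo)&(W[...,2]<zhi)
    P=W[m]; top=P[P[:,2]>np.percentile(P[:,2],99)-.004]
    (cx,cy),(w,h),a=cv2.minAreaRect((top[:,:2]*1000).astype(np.float32))
    if w<h: w,h,a=h,w,a+90
    print('n',len(P),len(top),'zmax',P[:,2].max(),'rect c',round(cx,1),round(cy,1),'size',round(w,1),round(h,1),'long axis deg',round(a,1)%180,'mean',top[:,:2].mean(0))
E
python3 - <<'E'
from h import *
W=np.load('w1c.npy'); tab(W,(.448,.199),.08,.15)
d=np.load('top1.npy'); T=cloud('top',d)
d=np.load('scene1.npy'); S=cloud('scene',d)
for n,C in (('top',T),('scene',S)):
    m=(np.hypot(C[...,0]-.5225,C[...,1]+.259)<.035)&(C[...,2]>.25)&(C[...,2]<.285)
    P=C[m]; print(n,len(P),P.mean(0),P.min(0),P.max(0)); 
    if len(P)>4: print(cv2.minAreaRect((P[:,:2]*1000).astype(np.float32)))
    m=(np.hypot(C[...,0]-.545,C[...,1]+.17)<.17)&(abs(C[...,2]-.008)<.004); P=C[m]; print('plate',len(P),cv2.minAreaRect((P[:,:2]*1000).astype(np.float32)))
E
```

```text
n 271 198 zmax 0.13357630323261438 rect c 445.4 201.1 size 19.4 7.6 long axis deg 160.5 mean [0.44519723 0.20119849]
top 110 [ 0.51911241 -0.25422446  0.26245387] [ 0.49624936 -0.26519604  0.25111689] [ 0.54206884 -0.24539462  0.26945682]
((519.1187744140625, -255.50086975097656), (14.295842170715332, 47.59793472290039), 79.53758239746094)
plate 1311 ((549.2329711914062, -159.14523315429688), (310.8707275390625, 326.14105224609375), 75.99068450927734)
scene 104 [ 0.51964198 -0.25107679  0.25904185] [ 0.4956707  -0.26361859  0.25030709] [ 0.54359413 -0.24102322  0.26666363]
((519.4672241210938, -253.11851501464844), (16.59002685546875, 49.05758285522461), 78.84366607666016)
plate 798 ((528.6212768554688, -195.31719970703125), (279.9073181152344, 278.5003967285156), 89.57286834716797)
```

```bash
python3 -m creep '[{"wx":0,"wy":0,"wz":0,"tx":35.5,"ty":0,"tz":0,"gripper":0.3},{"wx":0,"wy":0,"wz":0,"tx":35.5,"ty":0,"tz":30,"gripper":0},{"wx":0,"wy":0,"wz":0,"tx":35.5,"ty":0,"tz":60,"gripper":0},{"wx":0,"wy":0,"wz":0,"tx":35.5,"ty":0,"tz":90,"gripper":0},{"wx":0,"wy":0,"wz":0,"tx":35.5,"ty":0,"tz":119,"gripper":0}]'
python3 -m creep '[{"wx":0,"wy":0,"wz":0,"tx":0,"ty":0,"tz":0,"gripper":0},{"wx":0,"wy":0,"wz":0,"tx":0,"ty":0,"tz":0,"gripper":-1},{"wx":0,"wy":0,"wz":0,"tx":0,"ty":0,"tz":0,"gripper":-1},{"wx":0,"wy":0,"wz":0,"tx":0,"ty":0,"tz":0,"gripper":-1},{"wx":0,"wy":0,"wz":0,"tx":0,"ty":0,"tz":0,"gripper":-1}]' 20
python3 -m creep '[{"wx":0,"wy":0,"wz":0,"tx":0,"ty":0,"tz":0,"gripper":-1},{"wx":0,"wy":0,"wz":0,"tx":0,"ty":0,"tz":0,"gripper":-1},{"wx":0,"wy":0,"wz":0,"tx":0,"ty":0,"tz":0,"gripper":-1}]'
```

```text
time_s: 2.77
tool_pos: [0.4432, 0.2039, 0.1027]
tool_rot: [179.9, 0.0, 160.6]
force: [0.8, 0.1, 0.9]
grip_width: 0.0618
grasp_force: 0.0
time_s: 3.18
tool_pos: [0.4457, 0.2033, 0.1056]
tool_rot: [179.8, 0.1, 160.4]
force: [-0.3, -0.1, -0.3]
grip_width: 0.0281
grasp_force: 0.0
time_s: 3.43
tool_pos: [0.4447, 0.2025, 0.1041]
tool_rot: [180.0, 0.0, 160.4]
force: [0.5, -0.3, 0.3]
grip_width: 0.008
grasp_force: 3.9
```

```bash
python3 -m creep '[{"wx":0,"wy":0,"wz":0,"tx":0,"ty":0,"tz":0,"gripper":-1},{"wx":0,"wy":0,"wz":0,"tx":0,"ty":0,"tz":-35,"gripper":-1},{"wx":0,"wy":0,"wz":0,"tx":0,"ty":0,"tz":-70,"gripper":-1},{"wx":0,"wy":0,"wz":-4,"tx":0,"ty":0,"tz":-105,"gripper":-1},{"wx":0,"wy":0,"wz":-9.2,"tx":0,"ty":0,"tz":-140,"gripper":-1}]'
python3 -m creep '[{"wx":0,"wy":0,"wz":0,"tx":-20,"ty":-27,"tz":0,"gripper":-1},{"wx":0,"wy":0,"wz":0,"tx":-40,"ty":-54,"tz":0,"gripper":-1},{"wx":0,"wy":0,"wz":0,"tx":-60,"ty":-81,"tz":0,"gripper":-1},{"wx":0,"wy":0,"wz":0,"tx":-79,"ty":-108,"tz":0,"gripper":-1}]'
python3 -m creep '[{"wx":0,"wy":0,"wz":0,"tx":-20,"ty":-27,"tz":0,"gripper":-1},{"wx":0,"wy":0,"wz":0,"tx":-40,"ty":-54,"tz":0,"gripper":-1},{"wx":0,"wy":0,"wz":0,"tx":-60,"ty":-81,"tz":0,"gripper":-1},{"wx":0,"wy":0,"wz":0,"tx":-78,"ty":-108,"tz":0,"gripper":-1},{"wx":0,"wy":0,"wz":0,"tx":-78,"ty":-108,"tz":0,"gripper":-1}]'
python3 - <<'E'
from h import *
print(get_obs()['tool_pos'],get_obs()['tool_rot'],get_obs()['qpos'])
p,d=snap('wrist','w3.png'); W=cloud('wrist',d); np.save('w3c.npy',W)
for q in ['hook_saddle','beaker_mouth','knob_grip','basket_eye']:
  for r in nets.place_of(q,'wrist')[:3]: print(q,np.round(r['point'],4),r['confidence'])
E
```

```text
time_s: 3.85
tool_pos: [0.4439, 0.202, 0.2447]
tool_rot: [-180.0, -0.0, 169.7]
force: [0.1, 0.9, -2.1]
grip_width: 0.0078
grasp_force: 20.0
time_s: 4.18
tool_pos: [0.5029, 0.0805, 0.2436]
tool_rot: [180.0, 0.0, 169.6]
force: [0.6, 1.2, -1.5]
grip_width: 0.0076
grasp_force: 20.0
time_s: 4.6
tool_pos: [0.5607, -0.0471, 0.2434]
tool_rot: [-179.7, 0.1, 169.0]
force: [-0.9, -0.3, -0.9]
grip_width: 0.0078
grasp_force: 20.0
[ 0.56070354 -0.04710529  0.2434088 ] [-1.79700123e+02  1.16956416e-01  1.68983149e+02] [-27.31937959   7.39825966  32.20839865  95.22897832  -3.69957752
  78.4415773   84.39301739]
hook_saddle [ 0.5523 -0.0996  0.1828] 0.93
hook_saddle [ 0.5522 -0.1029  0.0085] 0.25
beaker_mouth [ 0.5493 -0.1023  0.0951] 0.56
basket_eye [ 0.5631 -0.046   0.2209] 0.92
basket_eye [0.6275 0.0493 0.0809] 0.84
basket_eye [0.721  0.2656 0.0759] 0.74
```

View pics/w3.png

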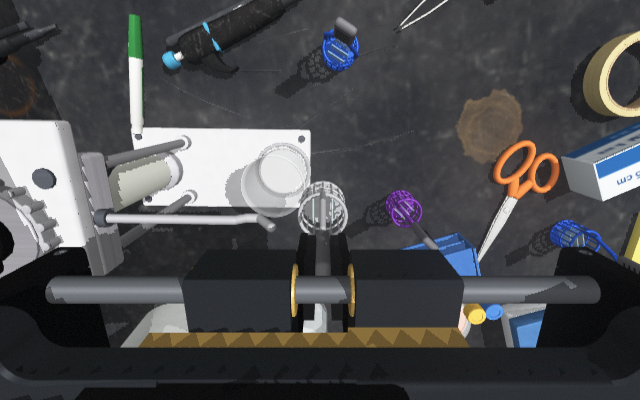

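The hook rod runs from px (110,218) to its upturned tip at (270,226), and the basket is held at (322,210). I'll fit the rod and the plate edge.

```bash
python3 - <<'E'
from h import *
W=np.load('w3c.npy'); 
P=W[205:240,105:282].reshape(-1,3); P=P[(P[:,2]>.17)&(P[:,2]<.225)]
a=np.radians(79.5); ly=np.array([np.cos(a),np.sin(a)]); lx=np.array([ly[1],-ly[0]])
s=P[:,:2]@ly; t=P[:,:2]@lx; h0=np.array([.549,-.099])
for lo in np.arange(-.30,.0,.01):
    m=(s>lo)&(s<lo+.01)
    if m.sum()>5: print(round(lo,2),m.sum(),'lat',np.round(np.median(t[m]),4),np.round([t[m].min(),t[m].max()],4),'zmax',round(np.percentile(P[m,2],95),4))
print('smax',s.max(), 'h0 s,t',h0@ly,h0@lx)
# plate direction: points at z~.008, left-of-image plate
m=abs(W[...,2]-.008)<.004; p=cv2.imread('pics/w3.png'); m&=(p.min(2)>150); m[:120]=0;m[215:]=0;m[:,:120]=0;m[:,320:]=0
Q=W[m]; print('plate',len(Q),cv2.minAreaRect((Q[:,:2]*1000).astype(np.float32)))
# basket body ring
o=get_obs(); tp=np.array(o['tool_pos'])
B=W[170:245,295:352].reshape(-1,3); B=B[(B[:,2]>.12)&(B[:,2]<.24)]; print('basket z',np.percentile(B[:,2],[1,50,99]),B[:,:2].mean(0),tp)
for z0,z1 in((.13,.15),(.15,.165),(.165,.185),(.185,.21),(.21,.24)):
    b=B[(B[:,2]>z0)&(B[:,2]<z1)]
    if len(b): print(z0,len(b),np.round((b[:,:2].max(0)+b[:,:2].min(0))/2,4), np.round([(b[:,:2]@lx).min(),(b[:,:2]@lx).max(),(b[:,:2]@ly).min(),(b[:,:2]@ly).max()],4))
print('tcp s,t',tp[:2]@ly,tp[:2]@lx)
E
```

```text
-0.12 28 lat 0.574 [0.5532 0.5798] zmax 0.1838
-0.11 318 lat 0.5686 [0.5495 0.5819] zmax 0.1936
-0.1 128 lat 0.5563 [0.5536 0.5606] zmax 0.1945
-0.09 129 lat 0.5562 [0.5536 0.5606] zmax 0.1943
-0.08 123 lat 0.5569 [0.5541 0.561 ] zmax 0.1942
-0.07 118 lat 0.5567 [0.554  0.5608] zmax 0.1942
-0.06 123 lat 0.5569 [0.5545 0.5607] zmax 0.1944
-0.05 126 lat 0.5569 [0.5545 0.5619] zmax 0.1945
-0.04 134 lat 0.5572 [0.555  0.5619] zmax 0.1947
-0.03 120 lat 0.5578 [0.5551 0.5615] zmax 0.1945
-0.02 122 lat 0.5577 [0.5551 0.5615] zmax 0.1946
-0.01 135 lat 0.558 [0.5553 0.5626] zmax 0.1942
smax 0.026430042056631044 h0 s,t 0.002705067646357438 0.5578482612763337
plate 8642 ((529.5878295898438, -172.06980895996094), (231.57037353515625, 114.58814239501953), 78.325439453125)
basket z [0.14003152 0.15957496 0.23779683] [ 0.56003426 -0.04296351] [ 0.55929879 -0.03662627  0.24319282]
0.13 836 [ 0.5626 -0.0429] [0.541  0.5804 0.0404 0.0794]
0.15 382 [ 0.5628 -0.0429] [0.5417 0.5807 0.0407 0.0791]
0.165 538 [ 0.5618 -0.0435] [0.5404 0.5791 0.0403 0.0795]
0.185 121 [ 0.5466 -0.0402] [0.5402 0.5491 0.0582 0.0619]
0.21 187 [ 0.5527 -0.0419] [0.5469 0.5548 0.0561 0.064 ]
tcp s,t 0.06591115297450309 0.5566078873837659
```

```bash
cat >fit.py <<'E'
from h import *
o=get_obs(); p,d=optics.read_camera('wrist'); 
import h; h.get_obs=lambda:o
W=cloud('wrist',d); tp=np.array(o['tool_pos']); print(tp,o['tool_rot'])
a=np.radians(78.4); ly=np.array([np.cos(a),np.sin(a)]); lx=np.array([ly[1],-ly[0]])
P=W[195:250,80:300].reshape(-1,3); P=P[(P[:,2]>.175)&(P[:,2]<.225)]
s=(P[:,:2]-tp[:2])@ly; t=(P[:,:2]-tp[:2])@lx
for lo in np.arange(-.16,.0,.01):
    m=(s>lo)&(s<lo+.01)
    if m.sum()>5: print(round(lo,2),m.sum(),'lat',np.round([t[m].min(),t[m].max(),(t[m].min()+t[m].max())/2],4),'zmax',round(np.percentile(P[m,2],95),4))
print('max s',s[s<-.025].max())
B=W[170:260,280:360].reshape(-1,3); B=B[(B[:,2]>.135)&(B[:,2]<.19)]; b=B[:,:2]-tp[:2]; b=b[np.hypot(*b.T)<.04]
print('body ctr rel s,t',[(f.max()+f.min())/2 for f in (b@ly,b@lx)])
for c in [r for r in nets.place_of('hook_saddle','wrist') if r['point'][2]>.15]: v=np.array(c['point']); print('net hook rel s,t',(v[:2]-tp[:2])@ly,(v[:2]-tp[:2])@lx,v)
E
python3 fit.py
```

```text
[ 0.55929879 -0.03662627  0.24319282] [ 1.79952923e+02 -5.59825450e-02  1.69694871e+02]
-0.16 123 lat [0.0016 0.0076 0.0046] zmax 0.1951
-0.15 133 lat [0.0014 0.0085 0.0049] zmax 0.195
-0.14 120 lat [0.0015 0.0082 0.0048] zmax 0.1949
-0.13 124 lat [0.0014 0.0079 0.0047] zmax 0.1951
-0.12 133 lat [0.0015 0.0086 0.0051] zmax 0.1951
-0.11 125 lat [0.0012 0.0085 0.0048] zmax 0.1949
-0.1 122 lat [0.0013 0.0083 0.0048] zmax 0.1949
-0.09 125 lat [0.0015 0.0088 0.0051] zmax 0.195
-0.08 144 lat [0.0017 0.0086 0.0052] zmax 0.1948
-0.07 129 lat [0.0015 0.0087 0.0051] zmax 0.1901
-0.06 107 lat [0.0016 0.0078 0.0047] zmax 0.2026
-0.05 97 lat [0.0013 0.0084 0.0048] zmax 0.2076
-0.02 31 lat [-0.0046  0.0097  0.0026] zmax 0.1789
max s -0.04279014747603897
body ctr rel s,t [np.float64(0.0007436560194538124), np.float64(0.0018343137364704078)]
net hook rel s,t -0.062078147510976914 0.001310521466962619 [ 0.5481 -0.0977  0.1858]
```

```bash
python3 -m creep '[{"wx":0,"wy":0,"wz":1.3,"tx":-3.2,"ty":0,"tz":4,"gripper":-1},{"wx":0,"wy":0,"wz":1.3,"tx":-3.2,"ty":0,"tz":4,"gripper":-1},{"wx":0,"wy":0,"wz":1.3,"tx":-3.2,"ty":0,"tz":4,"gripper":-1}]'
python3 -m creep '[{"wx":0,"wy":0,"wz":0,"tx":0,"ty":-6,"tz":0,"gripper":-1},{"wx":0,"wy":0,"wz":0,"tx":0,"ty":-12,"tz":0,"gripper":-1},{"wx":0,"wy":0,"wz":0,"tx":0,"ty":-18,"tz":0,"gripper":-1},{"wx":0,"wy":0,"wz":0,"tx":0,"ty":-24,"tz":0,"gripper":-1},{"wx":0,"wy":0,"wz":0,"tx":0,"ty":-24,"tz":0,"gripper":-1}]'
python3 fit.py
```

```text
time_s: 5.2
tool_pos: [0.5627, -0.0385, 0.2392]
tool_rot: [-180.0, -0.0, 168.3]
force: [-0.4, 0.1, -0.4]
grip_width: 0.0079
grasp_force: 20.0
time_s: 5.62
tool_pos: [0.5575, -0.0651, 0.2398]
tool_rot: [-180.0, 0.0, 168.1]
force: [0.6, -0.5, -1.6]
grip_width: 0.0082
grasp_force: 20.0
[ 0.55748782 -0.06506419  0.23978396] [-1.79959123e+02  2.21918441e-02  1.68086400e+02]
-0.16 1474 lat [-0.0272  0.0303  0.0015] zmax 0.2142
-0.15 1345 lat [-0.0269  0.028   0.0005] zmax 0.2134
-0.14 122 lat [-0.0027  0.0038  0.0005] zmax 0.1949
-0.13 124 lat [-0.0027  0.0037  0.0005] zmax 0.195
-0.12 123 lat [-0.0025  0.004   0.0008] zmax 0.1951
-0.11 125 lat [-0.0024  0.004   0.0008] zmax 0.1949
-0.1 120 lat [-0.0022  0.0039  0.0009] zmax 0.1951
-0.09 123 lat [-0.0024  0.0042  0.0009] zmax 0.1949
-0.08 129 lat [-0.0024  0.0041  0.0008] zmax 0.1951
-0.07 136 lat [-0.0023  0.0041  0.0009] zmax 0.1949
-0.06 137 lat [-0.0023  0.0043  0.001 ] zmax 0.195
-0.05 143 lat [-0.0023  0.0044  0.001 ] zmax 0.1945
-0.04 117 lat [-0.0023  0.0035  0.0006] zmax 0.1907
-0.03 131 lat [-0.0022  0.0044  0.0011] zmax 0.2057
-0.02 86 lat [-0.0034  0.0079  0.0023] zmax 0.2077
max s -0.025016470130303982
body ctr rel s,t [np.float64(-0.0056721387927901705), np.float64(0.0019325162454285963)]
net hook rel s,t -0.035365948193805 0.0014531730591861008 [ 0.5518 -0.1     0.1836]
```

```bash
python3 -m creep '[{"wx":0,"wy":0,"wz":0,"tx":0,"ty":-5,"tz":0,"gripper":-1},{"wx":0,"wy":0,"wz":0,"tx":0,"ty":-10,"tz":0,"gripper":-1},{"wx":0,"wy":0,"wz":0,"tx":0,"ty":-15,"tz":0,"gripper":-1},{"wx":0,"wy":0,"wz":0,"tx":0,"ty":-20,"tz":0,"gripper":-1},{"wx":0,"wy":0,"wz":0,"tx":0,"ty":-20,"tz":0,"gripper":-1}]'
python3 -m creep '[{"wx":0,"wy":0,"wz":0,"tx":0,"ty":-5,"tz":0,"gripper":-1},{"wx":0,"wy":0,"wz":0,"tx":0,"ty":-10,"tz":0,"gripper":-1},{"wx":0,"wy":0,"wz":0,"tx":0,"ty":-15,"tz":0,"gripper":-1},{"wx":0,"wy":0,"wz":0,"tx":0,"ty":-20,"tz":0,"gripper":-1},{"wx":0,"wy":0,"wz":0,"tx":0,"ty":-20,"tz":0,"gripper":-1}]'
python3 -m creep '[{"wx":0,"wy":0,"wz":0,"tx":0,"ty":0,"tz":0,"gripper":-1},{"wx":0,"wy":0,"wz":0,"tx":0,"ty":0,"tz":0,"gripper":-1}]'
python3 fit.py; python3 -c "
from h import *
snap('wrist','w4.png'); snap('scene','s4.png')
import cv2
a=cv2.imread('pics/w4.png')[100:300,60:460]; b=cv2.resize(cv2.imread('pics/s4.png')[90:240,280:430],None,fx=2.66,fy=2.66,interpolation=cv2.INTER_CUBIC)
c=np.zeros((600,400,3),np.uint8); c[:200,:a.shape[1]]=a; c[200:599,:399]=b; cv2.imwrite('pics/c4.png',c)"
```

```text
time_s: 6.13
tool_pos: [0.5535, -0.084, 0.2397]
tool_rot: [-180.0, 0.0, 168.1]
force: [0.1, 0.2, -1.9]
grip_width: 0.0078
grasp_force: 20.0
time_s: 6.55
tool_pos: [0.5495, -0.1035, 0.2397]
tool_rot: [-180.0, 0.0, 168.1]
force: [-0.4, -0.3, -1.5]
grip_width: 0.0081
grasp_force: 20.0
time_s: 6.72
tool_pos: [0.5499, -0.1015, 0.2396]
tool_rot: [180.0, 0.0, 168.3]
force: [-0.1, -0.2, -1.2]
grip_width: 0.0076
grasp_force: 20.0
[ 0.5498942  -0.10147484  0.23957621] [1.79978209e+02 6.75382018e-03 1.68267781e+02]
-0.15 20 lat [-0.0298 -0.0267 -0.0282] zmax 0.2248
-0.14 319 lat [-0.0298 -0.0121 -0.0209] zmax 0.2246
-0.13 1084 lat [-0.0269  0.0121 -0.0074] zmax 0.2242
-0.12 1692 lat [-0.0269  0.0307  0.0019] zmax 0.2141
-0.11 533 lat [-0.0261  0.0166 -0.0047] zmax 0.2115
-0.1 133 lat [-0.0022  0.0044  0.0011] zmax 0.1951
-0.09 136 lat [-0.0024  0.0044  0.001 ] zmax 0.1949
-0.08 138 lat [-0.0024  0.0045  0.0011] zmax 0.1949
-0.07 138 lat [-0.0022  0.0043  0.0011] zmax 0.1949
-0.06 138 lat [-0.0023  0.0045  0.0011] zmax 0.1949
-0.05 134 lat [-0.0024  0.0045  0.0011] zmax 0.1949
-0.04 136 lat [-0.002   0.0047  0.0013] zmax 0.195
-0.03 139 lat [-0.0021  0.0043  0.0011] zmax 0.1949
-0.02 56 lat [-0.0021  0.0044  0.0011] zmax 0.195
max s -0.025235799076728883
body ctr rel s,t [np.float64(-0.0049449820234882605), np.float64(0.0017827191216307908)]
net hook rel s,t 0.0020192222312397584 0.004491516399361889 [ 0.5547 -0.1004  0.1839]
```

View pics/c4.png

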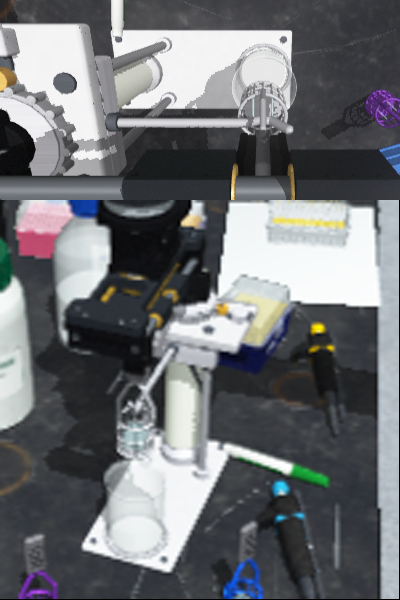

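In the wrist view (top) the rod passes through the arch and the tip shows beyond it at crop px (285,127). The scene view agrees. Lowering now.

```bash
python3 -m creep '[{"wx":0,"wy":0,"wz":0,"tx":0,"ty":0,"tz":6,"gripper":-1},{"wx":0,"wy":0,"wz":0,"tx":0,"ty":0,"tz":12,"gripper":-1},{"wx":0,"wy":0,"wz":0,"tx":0,"ty":0,"tz":18,"gripper":-1},{"wx":0,"wy":0,"wz":0,"tx":0,"ty":0,"tz":22,"gripper":-1},{"wx":0,"wy":0,"wz":0,"tx":0,"ty":0,"tz":24,"gripper":-1}]'
python3 -m creep '[{"wx":0,"wy":0,"wz":0,"tx":0,"ty":0,"tz":1,"gripper":-1},{"wx":0,"wy":0,"wz":0,"tx":0,"ty":0,"tz":2,"gripper":-1},{"wx":0,"wy":0,"wz":0,"tx":0,"ty":0,"tz":2,"gripper":-1},{"wx":0,"wy":0,"wz":0,"tx":0,"ty":0,"tz":2,"gripper":-1}]'
```

```text
time_s: 7.33
tool_pos: [0.5492, -0.1016, 0.2143]
tool_rot: [-180.0, -0.1, 168.3]
force: [-0.4, 0.7, -1.0]
grip_width: 0.0078
grasp_force: 20.0
time_s: 7.67
tool_pos: [0.5499, -0.1017, 0.2138]
tool_rot: [180.0, 0.0, 168.3]
force: [0.1, -0.8, -1.9]
grip_width: 0.008
grasp_force: 20.0
```

```bash
python3 -m creep '[{"wx":0,"wy":0,"wz":0,"tx":0,"ty":0,"tz":1,"gripper":-1},{"wx":0,"wy":0,"wz":0,"tx":0,"ty":0,"tz":1.5,"gripper":-1},{"wx":0,"wy":0,"wz":0,"tx":0,"ty":0,"tz":1.5,"gripper":-1}]'
python3 -m creep '[{"wx":0,"wy":0,"wz":0,"tx":0,"ty":0,"tz":1,"gripper":-1},{"wx":0,"wy":0,"wz":0,"tx":0,"ty":0,"tz":1,"gripper":-1},{"wx":0,"wy":0,"wz":0,"tx":0,"ty":0,"tz":1,"gripper":-1}]'
```

```text
time_s: 7.92
tool_pos: [0.55, -0.1017, 0.2126]
tool_rot: [180.0, 0.0, 168.3]
force: [-1.6, -0.6, 0.6]
grip_width: 0.008
grasp_force: 20.0
time_s: 8.17
tool_pos: [0.5501, -0.1018, 0.2118]
tool_rot: [180.0, 0.1, 168.3]
force: [-1.6, 0.4, 6.0]
grip_width: 0.0079
grasp_force: 20.0
```

```bash
python3 -m creep '[{"wx":0,"wy":0,"wz":0,"tx":0,"ty":0,"tz":-0.7,"gripper":-1},{"wx":0,"wy":0,"wz":0,"tx":0,"ty":0,"tz":-0.7,"gripper":-0.4},{"wx":0,"wy":0,"wz":0,"tx":0,"ty":0,"tz":-0.7,"gripper":-0.2},{"wx":0,"wy":0,"wz":0,"tx":0,"ty":0,"tz":-0.7,"gripper":-0.2},{"wx":0,"wy":0,"wz":0,"tx":0,"ty":0,"tz":-0.7,"gripper":-0.2}]'
python3 -m creep '[{"wx":0,"wy":0,"wz":0,"tx":0,"ty":0,"tz":0,"gripper":-0.2},{"wx":0,"wy":0,"wz":0,"tx":0,"ty":0,"tz":-10,"gripper":-0.2},{"wx":0,"wy":0,"wz":0,"tx":0,"ty":0,"tz":-25,"gripper":-0.2},{"wx":0,"wy":0,"wz":0,"tx":0,"ty":0,"tz":-50,"gripper":-0.2},{"wx":0,"wy":0,"wz":0,"tx":0,"ty":0,"tz":-85,"gripper":-0.2}]'
python3 - <<'E'
from h import *
a=snap('wrist','w5.png')[0][80:300,0:400]; b=snap('scene','s5.png')[0][90:240,280:430]
c=np.zeros((600,400,3),np.uint8); c[:220,:]=a; c[220:600,:380]=cv2.resize(b,(380,380),interpolation=cv2.INTER_CUBIC); cv2.imwrite('pics/c5.png',c[:,:,::-1])
o=get_obs();print(o['tool_pos'],o['tool_rot'],o['qpos'])
for q in ['knob_grip','basket_eye','hook_saddle']:
  for r in nets.place_of(q,'wrist')[:2]+nets.place_of(q,'scene')[:0]: print(q,np.round(r['point'],4),r['confidence'])
E
```

```text
time_s: 8.58
tool_pos: [0.5497, -0.1016, 0.2113]
tool_rot: [-180.0, -0.0, 168.3]
force: [-0.5, 0.8, 1.0]
grip_width: 0.0264
grasp_force: 0.0
time_s: 9.0
tool_pos: [0.5484, -0.1014, 0.2961]
tool_rot: [-180.0, -0.2, 168.3]
force: [0.5, -0.3, 0.3]
grip_width: 0.0349
grasp_force: 0.0
[ 0.55255639 -0.10254019  0.30314005] [179.89896869   0.56934303 168.24336767] [-23.9698881    5.69764059  34.68205084  90.21177763  -3.34283082
  84.53492056  89.1093244 ]
knob_grip [ 0.5213 -0.2563  0.2565] 0.64
basket_eye [0.7214 0.268  0.0762] 0.84
basket_eye [0.6275 0.0507 0.0791] 0.68
hook_saddle [ 0.5549 -0.1006  0.183 ] 0.73
hook_saddle [ 0.5485 -0.1025  0.2242] 0.24
```

View pics/c5.png

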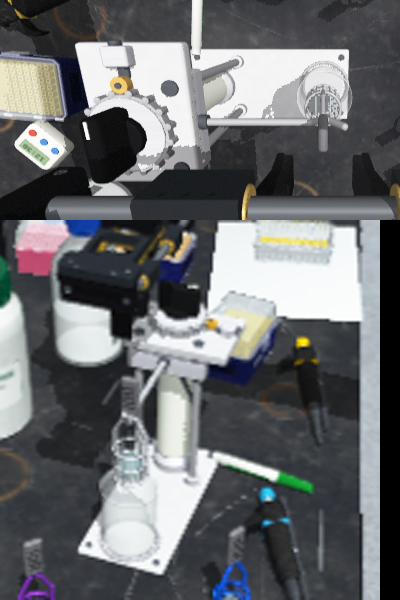

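The basket hangs on the saddle, released (scene crop px (125,460)). The bar knob is at wrist crop px (110,145). Going over the knob now.

```bash
python3 -m creep '[{"wx":0,"wy":0,"wz":0,"tx":0,"ty":0,"tz":-30,"gripper":0},{"wx":0,"wy":0,"wz":0,"tx":-10,"ty":-25,"tz":-45,"gripper":0},{"wx":0,"wy":0,"wz":0,"tx":-20,"ty":-60,"tz":-45,"gripper":0},{"wx":0,"wy":0,"wz":0,"tx":-30,"ty":-95,"tz":-45,"gripper":0},{"wx":0,"wy":0,"wz":0,"tx":-30,"ty":-130,"tz":-45,"gripper":0}]'
python3 -m creep '[{"wx":0,"wy":0,"wz":0,"tx":0,"ty":-20,"tz":0,"gripper":0},{"wx":0,"wy":0,"wz":0,"tx":0,"ty":-28,"tz":0,"gripper":0},{"wx":0,"wy":0,"wz":0,"tx":0,"ty":-28,"tz":0,"gripper":0},{"wx":0,"wy":0,"wz":0,"tx":0,"ty":-28,"tz":0,"gripper":0},{"wx":0,"wy":0,"wz":0,"tx":0,"ty":-28,"tz":0,"gripper":0}]'
cat >kn.py <<'E'
from h import *
import h
o=get_obs(); p,d=snap('wrist','wk%d.png'%int(o['time_s']*100)); h.get_obs=lambda:o
W=cloud('wrist',d); print(o['tool_pos'],o['tool_rot'],o['qpos'][6]); tab(W,(.519,-.257),.255,.285,.04)
for r in nets.place_of('knob_grip','wrist')[:2]: print(np.round(r['point'],4),r['confidence'])
E
python3 kn.py
```

```text
time_s: 9.82
tool_pos: [0.5536, -0.2358, 0.3406]
tool_rot: [-180.0, -0.0, 168.4]
force: [-0.4, -0.1, -0.8]
grip_width: 0.0432
grasp_force: 0.0
time_s: 10.23
tool_pos: [0.548, -0.2599, 0.3413]
tool_rot: [179.9, -0.0, 168.5]
force: [0.1, 0.1, 0.2]
grip_width: 0.0435
grasp_force: 0.0
[ 0.54800839 -0.25988647  0.34127189] [ 1.79909904e+02 -3.42289313e-02  1.68456471e+02] 108.36423941323805
n 1005 838 zmax 0.2675384304815206 rect c 519.1 -256.6 size 47.6 12.2 long axis deg 168.7 mean [ 0.51803334 -0.25608119]
[ 0.5197 -0.254   0.2562] 0.71
```

```bash
python3 -m creep '[{"wx":0,"wy":0,"wz":0,"tx":15,"ty":-1.5,"tz":0,"gripper":0},{"wx":0,"wy":0,"wz":0,"tx":29.5,"ty":-3,"tz":10,"gripper":0},{"wx":0,"wy":0,"wz":0,"tx":29.5,"ty":-3,"tz":40,"gripper":0},{"wx":0,"wy":0,"wz":0,"tx":29.5,"ty":-3,"tz":65,"gripper":0},{"wx":0,"wy":0,"wz":0,"tx":29.5,"ty":-3,"tz":80,"gripper":0}]'
python3 -m creep '[{"wx":0,"wy":0,"wz":0,"tx":0,"ty":0,"tz":12,"gripper":0},{"wx":0,"wy":0,"wz":0,"tx":0,"ty":0,"tz":20,"gripper":0},{"wx":0,"wy":0,"wz":0,"tx":0,"ty":0,"tz":24,"gripper":0},{"wx":0,"wy":0,"wz":0,"tx":0,"ty":0,"tz":24,"gripper":0},{"wx":0,"wy":0,"wz":0,"tx":0,"ty":0,"tz":24,"gripper":0}]'
python3 -m creep '[{"wx":0,"wy":0,"wz":0,"tx":0,"ty":0,"tz":0,"gripper":-1},{"wx":0,"wy":0,"wz":0,"tx":0,"ty":0,"tz":0,"gripper":-1},{"wx":0,"wy":0,"wz":0,"tx":0,"ty":0,"tz":0,"gripper":-1},{"wx":0,"wy":0,"wz":0,"tx":0,"ty":0,"tz":0,"gripper":-1},{"wx":0,"wy":0,"wz":0,"tx":0,"ty":0,"tz":0,"gripper":-1}]' 55
python3 -m creep '[{"wx":0,"wy":0,"wz":0,"tx":0,"ty":0,"tz":0,"gripper":-1},{"wx":0,"wy":0,"wz":0,"tx":0,"ty":0,"tz":0,"gripper":-1},{"wx":0,"wy":0,"wz":0,"tx":0,"ty":0,"tz":0,"gripper":-1}]'
```

```text
time_s: 10.75
tool_pos: [0.5171, -0.2571, 0.2595]
tool_rot: [179.9, -0.1, 168.4]
force: [0.0, 0.2, -0.1]
grip_width: 0.0434
grasp_force: 0.0
time_s: 11.17
tool_pos: [0.5181, -0.2595, 0.2385]
tool_rot: [-180.0, 0.1, 168.3]
force: [-0.2, 0.4, -0.0]
grip_width: 0.0437
grasp_force: 0.0
time_s: 11.58
tool_pos: [0.5178, -0.2589, 0.238]
tool_rot: [179.9, 0.0, 168.3]
force: [1.0, 8.4, 3.0]
grip_width: 0.0181
grasp_force: 4.8
time_s: 11.83
tool_pos: [0.5183, -0.2568, 0.238]
tool_rot: [179.8, -0.0, 168.4]
force: [-0.3, 5.1, 1.4]
grip_width: 0.0134
grasp_force: 55.0
```

```bash
python3 -m creep '[{"wx":0,"wy":0,"wz":0,"tx":0,"ty":1.5,"tz":0,"gripper":-1},{"wx":0,"wy":0,"wz":2,"tx":0,"ty":1.5,"tz":0,"gripper":-1},{"wx":0,"wy":0,"wz":5,"tx":0,"ty":1.5,"tz":0,"gripper":-1},{"wx":0,"wy":0,"wz":8,"tx":0,"ty":1.5,"tz":0,"gripper":-1},{"wx":0,"wy":0,"wz":11,"tx":0,"ty":1.5,"tz":0,"gripper":-1}]'
python3 -m creep '[{"wx":0,"wy":0,"wz":3,"tx":0,"ty":0,"tz":0,"gripper":-1},{"wx":0,"wy":0,"wz":6,"tx":0,"ty":0,"tz":0,"gripper":-1},{"wx":0,"wy":0,"wz":9,"tx":0,"ty":0,"tz":0,"gripper":-1},{"wx":0,"wy":0,"wz":11.5,"tx":0,"ty":0,"tz":0,"gripper":-1},{"wx":0,"wy":0,"wz":11.5,"tx":0,"ty":0,"tz":0,"gripper":-1}]'
python3 - <<'E'
from h import *
o=get_obs(); print(o['tool_pos'],o['tool_rot'],o['wrist_torque'],o['force'],o['grip_width'])
snap('scene','s6.png')
for r in nets.place_of('hook_saddle','scene')[:2]+nets.place_of('lift_hook','scene')[:2]: print(np.round(r['point'],4),r['confidence'])
E
```

```text
time_s: 12.25
tool_pos: [0.5183, -0.2566, 0.238]
tool_rot: [179.9, -0.0, 157.2]
force: [0.7, 4.5, 1.5]
grip_width: 0.0138
grasp_force: 55.0
time_s: 12.67
tool_pos: [0.5184, -0.2565, 0.238]
tool_rot: [179.9, -0.0, 145.8]
force: [-0.8, 4.4, 2.2]
grip_width: 0.0137
grasp_force: 55.0
[ 0.51840258 -0.25647452  0.23797818] [ 1.79892342e+02 -3.48514545e-02  1.45796209e+02] [ 0.99762351 -0.03357588  0.11473141] [-0.81128292  4.43194203  2.23622577] 0.013741061477933109
[ 0.5528 -0.098   0.1654] 0.58
```

First click confirmed: hook at about 0.165, a 20 mm drop. Continuing.

```bash
python3 -m creep '[{"wx":0,"wy":0,"wz":3,"tx":0,"ty":0,"tz":0,"gripper":-1},{"wx":0,"wy":0,"wz":6,"tx":0,"ty":0,"tz":0,"gripper":-1},{"wx":0,"wy":0,"wz":9,"tx":0,"ty":0,"tz":0,"gripper":-1},{"wx":0,"wy":0,"wz":11.2,"tx":0,"ty":0,"tz":0,"gripper":-1}]' 60
python3 -m creep '[{"wx":0,"wy":0,"wz":3,"tx":0,"ty":0,"tz":0,"gripper":-1},{"wx":0,"wy":0,"wz":6,"tx":0,"ty":0,"tz":0,"gripper":-1},{"wx":0,"wy":0,"wz":9,"tx":0,"ty":0,"tz":0,"gripper":-1},{"wx":0,"wy":0,"wz":11.3,"tx":0,"ty":0,"tz":0,"gripper":-1},{"wx":0,"wy":0,"wz":11.3,"tx":0,"ty":0,"tz":0,"gripper":-1}]'
cat >ck.py <<'E'
from h import *
o=get_obs(); print(o['time_s'],o['tool_pos'],o['tool_rot'],o['wrist_torque'],o['force'],o['grip_width'])
for c in ('scene','top'):
  p,d=snap(c,c+'_%d.png'%int(o['time_s']*100))
  for q in ('hook_saddle','beaker_mouth','basket_grip'):
    for r in nets.place_of(q,c): 
      if np.hypot(r['point'][0]-.55,r['point'][1]+.1)<.05: print(c,q,np.round(r['point'],4),round(r['confidence'],2))
p,d=snap('wrist','wr_%d.png'%int(o['time_s']*100))
E
python3 ck.py
```

```text
time_s: 13.15
tool_pos: [0.5185, -0.2564, 0.238]
tool_rot: [179.9, -0.1, 134.6]
force: [0.8, 5.4, 3.1]
grip_width: 0.0136
grasp_force: 60.0
time_s: 13.57
tool_pos: [0.5187, -0.2563, 0.238]
tool_rot: [179.9, -0.1, 123.3]
force: [1.5, 5.6, 2.6]
grip_width: 0.0135
grasp_force: 60.0
13.5667 [ 0.51866659 -0.25626464  0.23795752] [ 1.79888766e+02 -7.20765615e-02  1.23335720e+02] [ 1.19022322 -0.12913353  0.10516313] [1.50899494 5.60389471 2.62858445] 0.013472572738333683
scene hook_saddle [ 0.5528 -0.1007  0.1438] 0.73
scene beaker_mouth [ 0.5541 -0.1029  0.0958] 0.93
scene basket_grip [ 0.552  -0.1015  0.1881] 0.75
scene basket_grip [ 0.5542 -0.1005  0.0955] 0.21
top hook_saddle [ 0.5537 -0.0985  0.1456] 0.75
top beaker_mouth [ 0.5534 -0.1046  0.0935] 0.62
top basket_grip [ 0.5593 -0.1017  0.1807] 0.53
```

```bash
python3 -m creep '[{"wx":0,"wy":0,"wz":3,"tx":0,"ty":0,"tz":0,"gripper":-1},{"wx":0,"wy":0,"wz":6,"tx":0,"ty":0,"tz":0,"gripper":-1},{"wx":0,"wy":0,"wz":9,"tx":0,"ty":0,"tz":0,"gripper":-1},{"wx":0,"wy":0,"wz":11,"tx":0,"ty":0,"tz":0,"gripper":-1}]'
python3 -m creep '[{"wx":0,"wy":0,"wz":3,"tx":0,"ty":0,"tz":0,"gripper":-1},{"wx":0,"wy":0,"wz":6,"tx":0,"ty":0,"tz":0,"gripper":-1},{"wx":0,"wy":0,"wz":9,"tx":0,"ty":0,"tz":0,"gripper":-1},{"wx":0,"wy":0,"wz":11.4,"tx":0,"ty":0,"tz":0,"gripper":-1},{"wx":0,"wy":0,"wz":11.4,"tx":0,"ty":0,"tz":0,"gripper":-1}]'
python3 -m creep '[{"wx":0,"wy":0,"wz":0,"tx":0,"ty":0,"tz":0,"gripper":-1},{"wx":0,"wy":0,"wz":0,"tx":0,"ty":0,"tz":0,"gripper":-1},{"wx":0,"wy":0,"wz":0,"tx":0,"ty":0,"tz":0,"gripper":-1}]'
python3 ck.py; python3 - <<'E'
import cv2,glob,numpy as np
s=cv2.imread(sorted(glob.glob('pics/scene_*.png'))[-1])[90:240,280:430]; w=cv2.imread(sorted(glob.glob('pics/wr_*.png'))[-1])
c=np.zeros((600,640,3),np.uint8); c[:400]=cv2.resize(s,(640,640),interpolation=cv2.INTER_CUBIC)[150:550]; c[400:]=w[:200]; cv2.imwrite('pics/c7.png',c)
E
```

```text
time_s: 14.35
tool_pos: [0.5188, -0.2562, 0.238]
tool_rot: [179.9, -0.1, 112.3]
force: [1.3, 6.2, 3.0]
grip_width: 0.0135
grasp_force: 60.0
time_s: 14.77
tool_pos: [0.519, -0.2561, 0.238]
tool_rot: [179.9, -0.1, 101.0]
force: [0.7, 6.2, 2.3]
grip_width: 0.0136
grasp_force: 60.0
time_s: 15.02
tool_pos: [0.519, -0.2561, 0.238]
tool_rot: [179.9, -0.1, 101.1]
force: [1.7, 4.3, 3.0]
grip_width: 0.0136
grasp_force: 60.0
15.0167 [ 0.51899884 -0.256131    0.2379903 ] [ 1.79891691e+02 -1.03022151e-01  1.01052442e+02] [ 1.13991722 -0.22092029  0.16419684] [1.7156531  4.28165657 2.96063034] 0.01356959308272804
scene hook_saddle [ 0.5509 -0.0994  0.1241] 0.89
scene beaker_mouth [ 0.5542 -0.0993  0.0955] 0.95
scene basket_grip [ 0.554  -0.1008  0.167 ] 0.59
top hook_saddle [ 0.553  -0.1001  0.1247] 0.64
top beaker_mouth [ 0.551  -0.1017  0.0948] 0.81
top basket_grip [ 0.5579 -0.1025  0.1621] 0.65
```

View pics/c7.png

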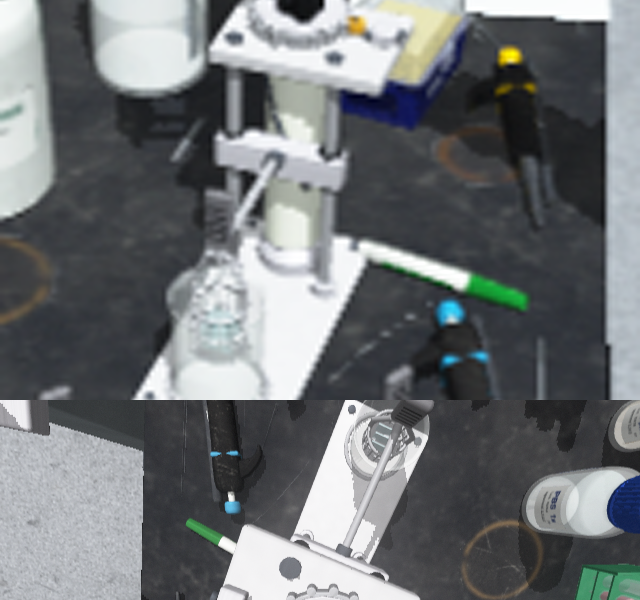

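The basket sits inside the beaker ring, on the hook (wrist strip, px (385,440)), and the beaker is in place. One precise check of the rod height remains: expected rod top 0.135.

```bash
python3 - <<'E'
from h import *
p,d=optics.read_camera('wrist'); W=cloud('wrist',d)
a=np.radians(78.4); ly=np.array([np.cos(a),np.sin(a)]); lx=np.array([ly[1],-ly[0]]); h0=np.array([.5505,-.1005])
v=W[...,:2]-h0; s=v@ly; t=v@lx
m=(s>-.09)&(s<-.02)&(abs(t)<.008)&(W[...,2]>.1)&(W[...,2]<.2); print('rod top',np.percentile(W[m][:,2],[50,90,97]),'lat',t[m].mean(),m.sum())
r=np.hypot(s,t)<.045
for n,z0,z1 in(('rim',.089,.099),('body',.06,.086)):
    q=r&(W[...,2]>z0)&(W[...,2]<z1); print(n,q.sum(),[np.round([f[q].min(),f[q].max()],4) for f in (s,t)])
E
```

```text
rod top [0.13416403 0.13527604 0.13577017] lat 0.00048445327779725377 763
rim 543 [array([-0.0333,  0.0242]), array([-0.0332,  0.0351])]
body 1018 [array([-0.0318,  0.0316]), array([-0.03  ,  0.0321])]
```

```bash
python3 -c "
from cell import env
print(env.sign_off())"
```

```text
the job is handed in; nothing more can be done
None
```

I hung the steel basket on the hook and let go, then turned the knob clockwise three clicks; the gripper is still holding it there at 60 N. The basket hangs inside the beaker, clear of its walls and floor, and the beaker is still in its place; I handed the job in at about 15 s.

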